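# Click a filter block into a floating dock

### The job

Pick up the filter block (the rectangular black block with a groove across each end near its foot) and push it upright down into the well of the spring-mounted dock, past the sprung side ball, until it clicks and sits fully home, then let go of it. The nest floats on springs and is delicate: press firmly enough to pass the ball but gently, never bottoming the nest on its stop or jamming the block against it, guide the block in by hand rather than dropping it, and leave the other things where they are.

Things in the scene. Friction and masses are not known exactly. Their poses are not given: they have to be found in the camera images.
- block: Filter block, loose, black plastic, 0.1 to 0.2 kg, upright on the table. 40 mm along own x, 26 mm along own y, 66 mm tall. Origin: centre of its underside. Foot chamfered all round over the lowest 3 mm (34 x 20 mm at the bottom). Each end (26 mm wide face, own x = +20 and -20 mm) has a groove 2 mm deep across it, 5.4 to 15 mm above the underside. Half a turn about z makes no difference.
- block_top (a point): Centre of the block's flat top, 66 mm above its underside; axes as the block's. Grip the block across its own y (26 mm), fingertips no lower than 36 mm above its underside: when it is home its top 36 mm stand above the rim of the well. A small round window lies below that on each 40 mm wide face.
- nest: Nest of the dock: aluminium block 72 x 48 x 30 mm on a 116 x 84 x 6 mm flange, with an open-topped well. Origin: centre of the well's floor; x, y, z (up) as the dock's. The well is 42 mm along x, 28 mm along y (1 mm play round the block), 30 mm deep. The nest floats on springs: it rests on an upper stop, sinks under the push, comes back when let go. Hard stop 32 mm down, not to be reached.
- nest_rim (a point): Centre of the well's mouth, 30 mm above its floor; moves with the nest. The top 4 mm of the walls flare out at 45 degrees. Passing the ball takes some 9 to 13 N of downward push (it varies); the force drops at the click and then rises again; 15 N is enough in every case, 18 N comes close to the lower stop. The ball sinks with the nest, so poses at rest do not tell how far to push: feel it.
- ball: Sprung steel ball, 12 mm in diameter, in the well's +x wall. Origin: its centre, at rest 22.5 mm along the nest's +x from the well's centre and 10 mm above the floor, so it stands 4.5 mm into the well; it yields along +x by up to 6 mm. It meets the block when the foot is about 12 mm above the floor, and drops into the groove as the block comes home, keeping it there.
- dock: Base of the dock, fixed to the table: white plate 130 x 96 x 18 mm with four 8 mm guide posts (tops 60 mm above the table) through the nest's flange. Origin: centre of its underside, on the table. At rest the nest's origin lies 58 mm above it and the rim of the well 88 mm. A brass plug on the nest's outside marks the ball's side.
- eyepiece: Bystander, loose: black round eyepiece, 42 mm in diameter, 68 mm tall. Origin: centre of its underside.
- coupler: Bystander, loose: square black camera coupler 50 x 50 x 30 mm with a round 40 mm aluminium collar on top, 46 mm tall in all. Origin: centre of its underside.
- dish: Bystander, loose: pale round culture dish with lid, 64 mm in diameter, 14 mm tall. Origin: centre of its underside.
- vial: Bystander, loose: small capped jar, 34 mm in diameter, 70 mm tall. Origin: centre of its underside.
Mind the look-alikes: they are no part of the job. Leave any orange or red look-alike of the block alone.

How it is judged (in metres and radians):
On the way:
1. The block is in the fingers with its foot in the mouth of the well, lined up with it, not yet pushed past the ball (contact force between the fingers and block above 0.5 N and z of block in the frame of nest between 0.006 and 0.028 m and horizontal distance between block and nest below 0.006 m and angle between the x axis of block and the x axis of nest, either way round below 0.15 rad), for 0.1 s.
At the end, for the whole second after the job is handed in: The block stands upright in the well, clicked in behind the ball: its underside within 2 mm of the well's floor and 4 mm of its centre, within 0.06 rad of upright and 0.1 rad of the well's x axis (either way round), at rest and let go, with the nest back up within 3 mm of its resting height (z of block in the frame of nest between -0.002 and 0.002 m and horizontal distance between block and nest below 0.004 m and angle between the z axis of block and the z axis of nest, either way round below 0.06 rad and angle between the x axis of block and the x axis of nest, either way round below 0.1 rad and z of nest in the frame of dock above 0.055 m and linear speed of block below 0.02 m/s and contact force between the fingers and block below 0.1 N); the robot touches nothing.
It fails at once if The nest was pressed more than 29.5 mm down, nearly onto its lower stop (z of nest in the frame of dock below 0.0285 m).
It fails at once if The block was jammed against the nest with more than 45 N (contact force between block and nest above 45 N).
It fails at once if The eyepiece, coupler, dish or vial was moved by more than 30 mm (distance of any of eyepiece, coupler, dish, vial from where it was at the start of the episode above 0.03 m).
It also fails if it takes over 62 s, if anything falls off the work surface, if the arm or the gripper's body presses on something with over 40 N, if the wrist force passes 120 N, or if a joint passes its speed limit or range.

### The arm

A 6-joint arm with a two-finger parallel gripper is mounted at the origin on the work surface. World frame = base frame: x ahead of the robot, y to its left, z up, the work surface at z = 0. Lengths are in mm, angles in degrees, forces in N, time in s.
With the tool pointing down it reaches from about 300 to 775 mm from the base axis. Payload 14.6 kg.
Tool frame: the origin (TCP) lies midway between the tips of the shut fingers; the grasp point (between the pads) lies 19 mm behind it; z points along the fingers, y is the line along which they close (so a half turn about z gives the same grasp; the last joint's range is limited). The gripper opens to 85 mm and grips with 20 to 120 N. Pads are 22 mm wide; open, the fingers measure 114 mm over their backs; the gripper's body (76 mm by 85 mm) begins 54 mm behind the grasp point. The pads swing forward as they close: fully open they stand 13 mm farther back than shut.
Start: joints at [60.699, 17.183, 87.147, -0, 75.671, -3.816], TCP at [236.649, 496.474, 231.281] pointing down, gripper open.
Joint ranges: [-173.82, 173.82], [-45.26, 126.66], [13.44, 144.39], [-59.66, 239.66], [0, 175.72], [-146.38, 146.38]. Speed limits (degrees/s): [127.2, 127.2, 147.25, 180, 180, 180].

### API

Orientations are given as [roll, pitch, yaw] about the fixed x, y, z axes, in that order (R = Rz(yaw) Ry(pitch) Rx(roll)).
In Python, from plant import bot gives the robot as it stands.
- The arm moves only by the shell command python3 -m inch 'ROWS' [FORCE]. ROWS is JSON, a list of rows, each an object of numbers: "gripper": the opening, from -1 (shut) to 1 (fully open); "dx", "dy", "dz": the shift along the tool's x, y, z in mm; "rx", "ry", "rz": the turn, a rotation vector about the tool's x, y, z in rad. A call has 1 to 8 rows; each row shifts and turns the commanded pose from where the row before left it, along the tool's axes as they then stand; what a row does not reach is not made up. A row lasts 1/12 s, in which the tool goes at most 41.7 mm and 7.16 degrees, less where a joint would pass 70% of its speed; a pose out of reach is approached as far as the arm can. A call is refused whole if a number of a shift passes 41.7 or a number of a turn 0.125, either way. A call with a gripper value outside its range is refused whole. The fingers move at their own pace and stop on an object; FORCE is the grip in N (left out, the last holds). Time passes only in rows, so rows that do not move let the fingers close. It gives the time, the measured TCP pose, the force, the opening and the grip force at its end, in the units of the state.
- bot.sense(): the state, without advancing time (a new reading comes with each control period).
- bot.read_camera(name): name is "side" or "top" or "wrist"; returns the picture (420x560x3 uint8, blue, green, red); there is no depth.
- bot.camera_params(name): a dict with "fov_y" (degrees; the focal length in pixels is half the picture's height over the tangent of half this angle, whatever the lens; pixels are square), "cx", "cy" (the principal point, pixels), "D" ([k1, k2, p1, p2, k3] as OpenCV has them; the pictures are not rectified), "eye" and "orientation" of the camera in the world; the wrist camera has in their place "mount" (4x4, takes a point from camera to tool coordinates, whose origin is the TCP and whose axes are the flange's). Camera axes: x right, y up, looking along -z (the intrinsics and any distortion apply to the point x, -y, -z); pixel columns grow to the right and rows downward; lengths in mm; the calibration is good to about 2 mm. A picture is of the moment at which its call begins: read the wrist's pose just before it. camera_params takes no time and is no camera call.
- bot.hand_in(): hands the job in; it is judged then, once.
The state is a dict: "time": time; "qpos": joint angles; "joint_vel": joint speeds; "effort": joint torques, N m; "ee_pos": TCP position; "ee_rot": TCP orientation; "force": force on the tool from outside, world axes, zero at the start; "ft_torque": the same for the moment, N m; "gripper_width": finger opening in mm; "gripper_force": force on a finger pad.
Only numpy, scipy, OpenCV 4.12 (cv2) and the standard library are available. Lean on these libraries where they do the work, as an engineer would, in place of code of your own. Each camera call takes 0.05 s, during which the arm holds its last target. There are 200 camera calls.

## Working session

There is one attempt and no reset: what is moved stays moved. The work goes in short steps, Python scripts to look and compute and a shell command to move; the robot and the scene stay as the last step left them, time stands still between calls to the robot, and variables do not carry over. Pictures are saved under pics/ and viewed, at most 10 in all, crops included, and the job is handed in when it is done.

```bash
ls; mkdir -p pics; python3 - <<'E'
from plant import bot
import cv2
for n in ("top","side","wrist"):
    if n=="wrist": print({k:bot.sense()[k] for k in("time","ee_pos","ee_rot","force","gripper_width")})
    cv2.imwrite(f"pics/{n}0.png",bot.read_camera(n)); print(n,bot.camera_params(n))
E
```

```text
pics
top {'fov_y': 51.755604321331866, 'cx': 278.53086781367614, 'cy': 211.06740474214348, 'D': array([-0.07183216,  0.        ,  0.        ,  0.        ,  0.        ]), 'eye': array([ 456.27234852,  -78.48364869, 1034.09188548]), 'orientation': array([  6.77236696,   0.83406931, -91.02865891])}
side {'fov_y': 47.45527154030315, 'cx': 277.21639155299397, 'cy': 209.0448967625082, 'D': array([-0.11418561,  0.        ,  0.        ,  0.        ,  0.        ]), 'eye': array([472.37305456, 859.10731003, 614.96802112]), 'orientation': array([  59.75034891,   -1.09830258, -172.39809954])}
{'time': 0.1, 'ee_pos': array([236.53608966, 496.27731218, 230.75534035]), 'ee_rot': array([-1.79936133e+02, -2.77292421e-03,  1.54515559e+02]), 'force': array([0.1279152 , 0.34413037, 1.05281786]), 'gripper_width': 85.15741986915543}
wrist {'fov_y': 70.18933415125053, 'cx': 278.6922018183789, 'cy': 205.8016905742439, 'D': array([-0.03941728,  0.        ,  0.        ,  0.        ,  0.        ]), 'mount': array([[ 6.94166882e-04,  9.60816647e-01,  2.77183856e-01,
         7.05970108e+01],
       [ 9.99999716e-01, -5.85802816e-04, -4.73756263e-04,
         1.33245403e+00],
       [-2.92817821e-04,  2.77184106e-01, -9.60816781e-01,
        -1.41530611e+02],
       [ 0.00000000e+00,  0.00000000e+00,  0.00000000e+00,
         1.00000000e+00]])}
```

View pics/top0.png

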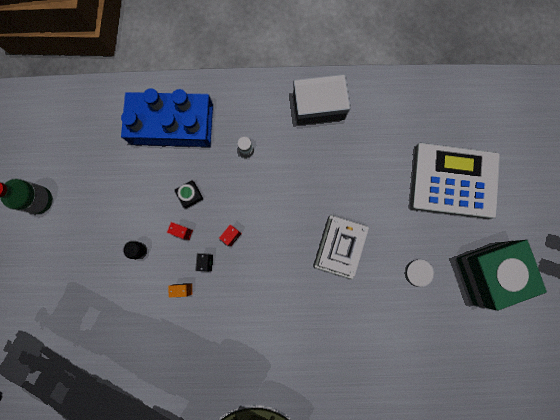

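View pics/side0.png

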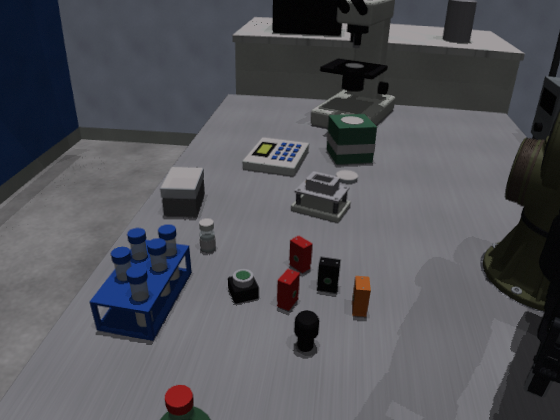

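In the top view the candidates for the block are: black block (204,262), red look-alikes (179,231) and (230,236), orange look-alike (179,290), black eyepiece (134,250), and black coupler (188,193). I choose the black one at (204,262). The dock is at (343,245), and a yellowish spot near (349,228) may be the brass plug. I'll check both in one crop.

```bash
cat > h.py <<'E'
import numpy as np, cv2
from scipy.spatial.transform import Rotation as Ro
from plant import bot
def cam(n,s=None):
    p=bot.camera_params(n); f=210/np.tan(np.radians(p['fov_y']/2))
    K=np.array([[f,0,p['cx']],[0,f,p['cy']],[0,0,1]])
    if n=='wrist':
        T=np.array(p['mount']); Rt=Ro.from_euler('xyz',s['ee_rot'],degrees=True).as_matrix()
        R=Rt@T[:3,:3]; e=Rt@T[:3,3]+s['ee_pos']
    else: R=Ro.from_euler('xyz',p['orientation'],degrees=True).as_matrix(); e=p['eye']
    return K,np.array(p['D']),R,e
def cast(c,px,z):
    K,D,R,e=c
    u=cv2.undistortPoints(np.float64(px).reshape(-1,1,2),K,D)[:,0]
    d=np.c_[u[:,0],-u[:,1],-np.ones(len(u))]@R.T
    return e+d*((z-e[2])/d[:,2])[:,None]
def proj(c,P):
    K,D,R,e=c
    q=(np.float64(P).reshape(-1,3)-e)@R*[1,-1,-1]
    return cv2.projectPoints(q,np.zeros(3),np.zeros(3),K,D)[0][:,0]
E
python3 - <<'E'
from h import *
t=cv2.imread('pics/top0.png'); s=cv2.imread('pics/side0.png')
r=lambda i,x,y,w,h:cv2.resize(i[y:y+h,x:x+w],(400,300),interpolation=cv2.INTER_CUBIC)
cv2.imwrite('pics/crop1.png',np.vstack([np.hstack([r(t,164,222,80,60),r(t,303,215,80,60)]),np.hstack([r(s,280,235,80,60),r(s,280,165,80,60)])]))
c=cam('top')
for n,p,z in [('block',(204,262),66),('dock',(343,245),88),('red1',(179,231),66),('red2',(230,236),66),('orange',(179,290),66),('eye',(134,250),68),('coup',(188,193),46),('vial',(245,145),70),('dish',(420,273),14)]: print(n,cast(c,p,z).round(0))
E
```

```text
block [[460. 102.  66.]]
dock [[ 492. -206.   88.]]
red1 [[531. 159.  66.]]
red2 [[517.  43.  66.]]
orange [[399. 158.  66.]]
eye [[489. 261.  68.]]
coup [[620. 144.  46.]]
vial [[725.   8.  70.]]
dish [[ 425. -395.   14.]]
```

View pics/crop1.png

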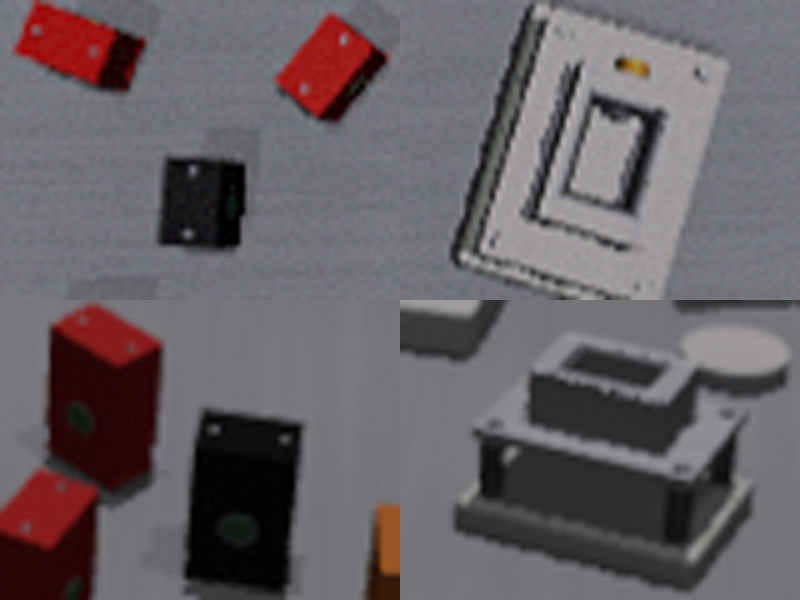

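The crop confirms the choice: black block with window and two screws at (202.4,256) and (201.4,269), its long axis roughly world x. The dock's brass plug is at (349.4,228.4), so +x faces away from the robot. I move above the block.

```bash
python3 - <<'E'
from h import *
c=cam('top'); t=cv2.imread('pics/top0.png')
a=cast(c,[(202.4,256),(201.4,269)],66); d=a[0]-a[1]; print(a.mean(0),np.linalg.norm(d),np.degrees(np.arctan2(d[1],d[0])))
b=cast(c,[(349.4,228.4),(343.0,245.5)],88); d=b[0]-b[1]; print(b,np.degrees(np.arctan2(d[1],d[0])))
E
python3 -m inch '[{"dx":-31,"dy":-21.5},{"dx":-31,"dy":-21.5},{"dx":-31,"dy":-21.5},{"dx":-31,"dy":-21.5},{"dx":-31,"dy":-21.5},{"dx":-31,"dy":-21.5}]' 40
python3 -m inch '[{"dx":-31,"dy":-21.5},{"dx":-31,"dy":-21.5},{"dx":-31,"dy":-21.5},{"dx":-31,"dy":-21.5},{"dx":-31,"dy":-21.5},{"dx":-31,"dy":-21.5}]'
python3 -m inch '[{"rz":-0.11},{"rz":-0.11},{"rz":-0.11},{"rz":-0.11},{"dz":25},{},{}]'
```

```text
[459.19111292 106.78862274  66.        ] 28.954527307282813 -4.459251304950789
[[ 527.59415099 -221.22340464   88.        ]
 [ 490.51458181 -205.91399071   88.        ]] -22.43475323994329schema error: expected keys gripper, dx, dy, dz, rx, ry, rz
schema error: expected keys gripper, dx, dy, dz, rx, ry, rz
schema error: expected keys gripper, dx, dy, dz, rx, ry, rz
```

```bash

python3 -m inch '[{"gripper":1,"dx":-31,"dy":-21.5,"dz":0,"rx":0,"ry":0,"rz":0},{"gripper":1,"dx":-31,"dy":-21.5,"dz":0,"rx":0,"ry":0,"rz":0},{"gripper":1,"dx":-31,"dy":-21.5,"dz":0,"rx":0,"ry":0,"rz":0},{"gripper":1,"dx":-31,"dy":-21.5,"dz":0,"rx":0,"ry":0,"rz":0},{"gripper":1,"dx":-31,"dy":-21.5,"dz":0,"rx":0,"ry":0,"rz":0},{"gripper":1,"dx":-31,"dy":-21.5,"dz":0,"rx":0,"ry":0,"rz":0}]' 40
python3 -m inch '[{"gripper":1,"dx":-31,"dy":-21.5,"dz":0,"rx":0,"ry":0,"rz":0},{"gripper":1,"dx":-31,"dy":-21.5,"dz":0,"rx":0,"ry":0,"rz":0},{"gripper":1,"dx":-31,"dy":-21.5,"dz":0,"rx":0,"ry":0,"rz":0},{"gripper":1,"dx":-31,"dy":-21.5,"dz":0,"rx":0,"ry":0,"rz":0},{"gripper":1,"dx":-31,"dy":-21.5,"dz":0,"rx":0,"ry":0,"rz":0},{"gripper":1,"dx":-31,"dy":-21.5,"dz":0,"rx":0,"ry":0,"rz":0}]'
python3 -m inch '[{"gripper":1,"dx":0,"dy":0,"dz":0,"rx":0,"ry":0,"rz":-0.11},{"gripper":1,"dx":0,"dy":0,"dz":0,"rx":0,"ry":0,"rz":-0.11},{"gripper":1,"dx":0,"dy":0,"dz":0,"rx":0,"ry":0,"rz":-0.11},{"gripper":1,"dx":0,"dy":0,"dz":0,"rx":0,"ry":0,"rz":-0.11},{"gripper":1,"dx":0,"dy":0,"dz":25,"rx":0,"ry":0,"rz":0},{"gripper":1,"dx":0,"dy":0,"dz":0,"rx":0,"ry":0,"rz":0},{"gripper":1,"dx":0,"dy":0,"dz":0,"rx":0,"ry":0,"rz":0},{"gripper":1,"dx":0,"dy":0,"dz":0,"rx":0,"ry":0,"rz":0}]'
python3 - <<'E'
from h import *
s=bot.sense(); i=bot.read_camera('wrist'); cv2.imwrite('pics/w1.png',i); print(s['ee_pos'],s['ee_rot'])
np.save('pics/w1.npy',np.r_[s['ee_pos'],s['ee_rot']]); c=cam('wrist',s)
print(proj(c,[[459,107,66],[459,107,0]]))
E
```

```text
time: 0.65
ee_pos: [349.4, 298.3, 231.2]
ee_rot: [-180.0, -0.0, 154.5]
force: [0.6, 1.2, -0.5]
gripper_width: 85.5
gripper_force: 0.0
time: 1.15
ee_pos: [461.9, 101.7, 231.3]
ee_rot: [180.0, 0.0, 154.5]
force: [0.2, 0.9, -0.2]
gripper_width: 85.3
gripper_force: 0.0
time: 1.82
ee_pos: [461.6, 103.6, 207.0]
ee_rot: [180.0, 0.0, 179.7]
force: [-0.1, -0.2, 0.4]
gripper_width: 85.2
gripper_force: 0.0
[461.58501694 103.56631821 206.9749259 ] [1.79999886e+02 6.78961671e-03 1.79685050e+02]
[[280.74997637 191.80333148]
 [280.38154136 178.84675613]]
```

View pics/w1.png

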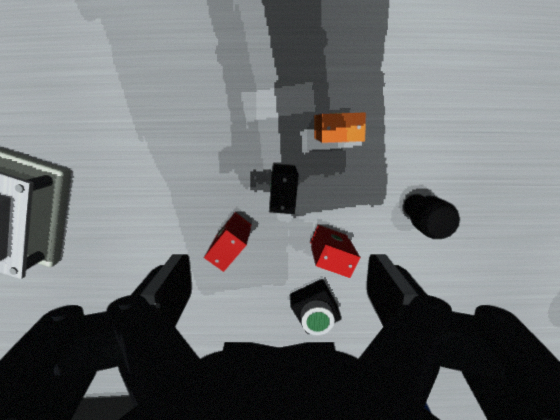

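The wrist view shows the black block at (284,189), between the reds (228,250) and (335,258) and the orange (342,127), with clear space for the fingers either side. I'll locate its top by mask and screws.

```bash
python3 - <<'E'
from h import *
v=np.load('pics/w1.npy'); s={'ee_pos':v[:3],'ee_rot':v[3:]}; c=cam('wrist',s)
i=cv2.imread('pics/w1.png'); g=i.max(2)
R=(slice(155,222),slice(265,305)); m=np.zeros_like(g); m[R]=(g[R]<40)*255
k=max(cv2.findContours(m,0,2)[0],key=cv2.contourArea); print(cv2.minAreaRect(k),cv2.boundingRect(k))
h=np.zeros_like(m); cv2.drawContours(h,[k],-1,255,-1); h=cv2.erode(h,np.ones((5,5)))
b=((g>60)&(h>0)).astype(np.uint8); n,_,st,ce=cv2.connectedComponentsWithStats(b); print(st[1:,4],ce[1:])
rb=cv2.boxPoints(cv2.minAreaRect(k)); print(rb, cast(c,rb,66).round(1))
print(g[160:220:3,268:302:2])
E
```

```text
((283.2336120605469, 187.93032836914062), (27.251258850097656, 48.527156829833984), 5.19442892074585) (270, 164, 29, 50)
[] []
[[267.46722 210.86066]
 [271.86066 162.53278]
 [299.      165.     ]
 [294.60657 213.32788]] [[478.3  93.8  66. ]
 [430.5  98.7  66. ]
 [433.  124.4  66. ]
 [481.  120.7  66. ]]
[[149 148 151 149 148 151 143  66  61  60  64  62  65  63  63  64  63]
 [143 144 123  52  48  54  56  57  57  58  60  58  62  58  62  61  62]
 [144 145  76  11   4  11   9   3   5   5   9   8   4   9  52  57  59]
 [ 97  92  60   3   3   0   5   4   9   3   2   4   0   4  25  60  63]
 [ 54  45  15   4   6  10   8   3   5   8   1   6   7   3  11  49  61]
 [ 46  45   8  10   8  14  11   9  12   6  11  12   8  13   3  30  59]
 [ 42  43  11  12  10  13  11  14  45  18  11   8  12   7   7  41  54]
 [ 48  48   6  11   9   7  10  13  42  27   9  11  12   3  12  52  64]
 [ 59  53  12  11   6   4  10   9   5   6  11   7  14  10  11  58  85]
 [ 71  49   9   8   2   8   8   7  13   7   7  11   3   8  17  84  93]
 [ 69  38  10   8   3   6   3   3   5   6  13   9  14   5  20  82  86]
 [152  71   8  10   0  11   3   4   4   6  11   7  11   6  30  82  87]
 [153  63   3   6   7  10  11  14  12   6  11  14  10   1  47  88  88]
 [151  52   7   3   8   2  10   5   7   9   7  13   7  11  63  86  89]
 [152  30   3   5   1   8   9  10   7   2   9   7   6   8  76  87  91]
 [155  28   6   8   7   5  13  20  10   8   9   9   9  12  83  91  91]
 [150  24  16  15  10   6  22  55  24   7  13  17  14  29  83  88  91]
 [130  41  36  22  18  16  15  15  19  15  20  18  17  29  87  86  88]
 [155 155 155 154 160 167 162 160 150 145 145 139  73  60  75  82  84]
 [157 156 155 155 159 171 171 172 173 170 172 173 164  84 139 157 172]]
```

```bash
python3 - <<'E'
from h import *
v=np.load('pics/w1.npy'); s={'ee_pos':v[:3],'ee_rot':v[3:]}; c=cam('wrist',s)
g=cv2.imread('pics/w1.png').max(2).astype(float)
P=[]
for y,x in((176,281),(203,278)):
    w=np.clip(g[y:y+8,x:x+9]-18,0,None); Y,X=np.mgrid[y:y+8,x:x+9]; P.append(((w*X).sum()/w.sum(),(w*Y).sum()/w.sum()))
a=cast(c,P,66); d=a[1]-a[0]; print(P,a.mean(0),np.linalg.norm(d),np.degrees(np.arctan2(d[1],d[0])))
E
```

```text
[(np.float64(284.27894736842103), np.float64(179.58157894736843)), (np.float64(282.0529411764706), np.float64(207.48823529411766))] [460.92334322 109.33021953  66.        ] 27.99991448676057 -4.474849614764372
```

```bash

python3 -m inch '[{"gripper":1,"dx":0.5,"dy":5.8,"dz":0,"rx":0,"ry":0,"rz":0},{"gripper":1,"dx":0,"dy":0,"dz":20,"rx":0,"ry":0,"rz":0.073},{"gripper":1,"dx":0,"dy":0,"dz":35,"rx":0,"ry":0,"rz":0},{"gripper":1,"dx":0,"dy":0,"dz":35,"rx":0,"ry":0,"rz":0},{"gripper":1,"dx":0,"dy":0,"dz":35,"rx":0,"ry":0,"rz":0},{"gripper":1,"dx":0,"dy":0,"dz":30,"rx":0,"ry":0,"rz":0},{"gripper":1,"dx":0,"dy":0,"dz":12,"rx":0,"ry":0,"rz":0},{"gripper":1,"dx":0,"dy":0,"dz":0,"rx":0,"ry":0,"rz":0}]'
python3 -m inch '[{"gripper":-1,"dx":0,"dy":0,"dz":0,"rx":0,"ry":0,"rz":0},{"gripper":-1,"dx":0,"dy":0,"dz":0,"rx":0,"ry":0,"rz":0},{"gripper":-1,"dx":0,"dy":0,"dz":0,"rx":0,"ry":0,"rz":0},{"gripper":-1,"dx":0,"dy":0,"dz":0,"rx":0,"ry":0,"rz":0},{"gripper":-1,"dx":0,"dy":0,"dz":0,"rx":0,"ry":0,"rz":0},{"gripper":-1,"dx":0,"dy":0,"dz":0,"rx":0,"ry":0,"rz":0},{"gripper":-1,"dx":0,"dy":0,"dz":0,"rx":0,"ry":0,"rz":0},{"gripper":-1,"dx":0,"dy":0,"dz":0,"rx":0,"ry":0,"rz":0}]' 45
```

```text
time: 2.53
ee_pos: [459.7, 109.5, 37.1]
ee_rot: [-179.9, -0.2, 175.5]
force: [-1.1, -0.1, -0.0]
gripper_width: 85.3
gripper_force: 0.0
time: 3.2
ee_pos: [461.5, 109.4, 40.1]
ee_rot: [180.0, 0.1, 175.5]
force: [-1.7, -0.7, 7.5]
gripper_width: 25.4
gripper_force: 47.4
```

```bash

python3 -m inch '[{"gripper":-1,"dx":0,"dy":0,"dz":-10,"rx":0,"ry":0,"rz":0},{"gripper":-1,"dx":0,"dy":0,"dz":-30,"rx":0,"ry":0,"rz":0},{"gripper":-1,"dx":0,"dy":0,"dz":-30,"rx":0,"ry":0,"rz":0},{"gripper":-1,"dx":0,"dy":0,"dz":-30,"rx":0,"ry":0,"rz":0},{"gripper":-1,"dx":0,"dy":0,"dz":-30,"rx":0,"ry":0,"rz":0},{"gripper":-1,"dx":0,"dy":0,"dz":-20,"rx":0,"ry":0,"rz":0},{"gripper":-1,"dx":0,"dy":0,"dz":0,"rx":0,"ry":0,"rz":0}]'
python3 -m inch '[{"gripper":-1,"dx":-6,"dy":-16.7,"dz":0,"rx":0,"ry":0,"rz":0},{"gripper":-1,"dx":-12,"dy":-33.4,"dz":0,"rx":0,"ry":0,"rz":0},{"gripper":-1,"dx":-12,"dy":-33.4,"dz":0,"rx":0,"ry":0,"rz":0},{"gripper":-1,"dx":-12,"dy":-33.4,"dz":0,"rx":0,"ry":0,"rz":0},{"gripper":-1,"dx":-12,"dy":-33.4,"dz":0,"rx":0,"ry":0,"rz":0},{"gripper":-1,"dx":-12,"dy":-33.4,"dz":0,"rx":0,"ry":0,"rz":0},{"gripper":-1,"dx":-12,"dy":-33.4,"dz":0,"rx":0,"ry":0,"rz":0},{"gripper":-1,"dx":-12,"dy":-33.4,"dz":0,"rx":0,"ry":0,"rz":0}]'
python3 -m inch '[{"gripper":-1,"dx":-12,"dy":-33.4,"dz":0,"rx":0,"ry":0,"rz":0},{"gripper":-1,"dx":-12,"dy":-33.4,"dz":0,"rx":0,"ry":0,"rz":0},{"gripper":-1,"dx":-6,"dy":-16.7,"dz":0,"rx":0,"ry":0,"rz":0},{"gripper":-1,"dx":0,"dy":0,"dz":0,"rx":0,"ry":0,"rz":0.104},{"gripper":-1,"dx":0,"dy":0,"dz":0,"rx":0,"ry":0,"rz":0.104},{"gripper":-1,"dx":0,"dy":0,"dz":0,"rx":0,"ry":0,"rz":0.104},{"gripper":-1,"dx":0,"dy":0,"dz":0,"rx":0,"ry":0,"rz":0},{"gripper":-1,"dx":0,"dy":0,"dz":0,"rx":0,"ry":0,"rz":0}]'
python3 -m inch '[{"gripper":-1,"dx":0,"dy":0,"dz":0,"rx":0,"ry":0,"rz":0},{"gripper":-1,"dx":0,"dy":0,"dz":0,"rx":0,"ry":0,"rz":0}]'
python3 - <<'E'
from h import *
s=bot.sense(); i=bot.read_camera('wrist'); cv2.imwrite('pics/w2.png',i); print(s['ee_pos'],s['ee_rot'],s['force'])
np.save('pics/w2.npy',np.r_[s['ee_pos'],s['ee_rot']])
E
```

```text
time: 3.78
ee_pos: [462.3, 109.6, 194.1]
ee_rot: [179.9, 0.4, 175.5]
force: [0.1, -0.1, -0.7]
gripper_width: 25.2
gripper_force: 46.5
time: 4.45
ee_pos: [531.0, -149.2, 188.9]
ee_rot: [180.0, -0.1, 175.5]
force: [0.7, 0.5, -2.0]
gripper_width: 25.4
gripper_force: 46.4
time: 5.12
ee_pos: [554.4, -232.9, 188.9]
ee_rot: [180.0, -0.1, 157.8]
force: [0.1, 0.2, -1.7]
gripper_width: 25.3
gripper_force: 46.4
time: 5.28
ee_pos: [554.6, -232.9, 189.2]
ee_rot: [180.0, -0.0, 157.8]
force: [0.1, -0.0, -0.7]
gripper_width: 25.7
gripper_force: 46.4
[ 554.5716043  -232.87227408  189.19042684] [ 1.79998103e+02 -1.40190110e-02  1.57815444e+02] [ 0.13849351 -0.04714804 -0.6808433 ]
```

View pics/w2.png

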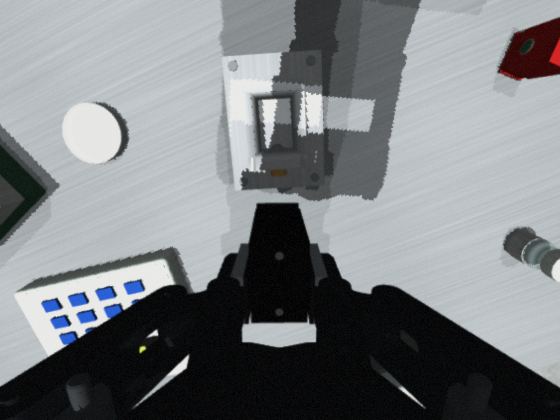

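The wrist view shows the dock plate, with the well near (275,125) partly in shadow and the brass plug at (279,173). The held block's screws are at (279,256) and (278,312). I zoom on the well for its edges.

```bash
python3 - <<'E'
from h import *
v=np.load('pics/w2.npy'); s={'ee_pos':v[:3],'ee_rot':v[3:]}; c=cam('wrist',s)
i=cv2.imread('pics/w2.png')
cv2.imwrite('pics/w2c.png',cv2.resize(i[85:185,225:335],None,fx=6,fy=6,interpolation=cv2.INTER_CUBIC)[:600])
# held block: screws
g=i.max(2).astype(float);P=[]
for y,x in((250,273),(306,272)):
    p=g[y:y+13,x:x+13]; w=np.clip(p-np.median(p)-12,0,None); Y,X=np.mgrid[y:y+13,x:x+13]; P.append(((w*X).sum()/w.sum(),(w*Y).sum()/w.sum()))
a=cast(c,P,v[2]+25.9); d=a[1]-a[0]; R=Ro.from_euler('xyz',v[3:],degrees=True).as_matrix()
print(P,np.linalg.norm(d),'held in tool',(a.mean(0)-v[:3])@R,np.degrees(np.arctan2(*( d@R)[[1,0]])))
pl=cast(c,[(279,173)],88); print('plug',pl)
E
```

```text
[(np.float64(278.8994132439229), np.float64(255.48113998323555)), (np.float64(278.8181818181818), np.float64(311.7377990430622))] 27.83445783821146 held in tool [  1.34688163   1.50259563 -25.89962149] -179.97614966150516
plug [[ 528.82027459 -220.53619622   88.        ]]
```

View pics/w2c.png

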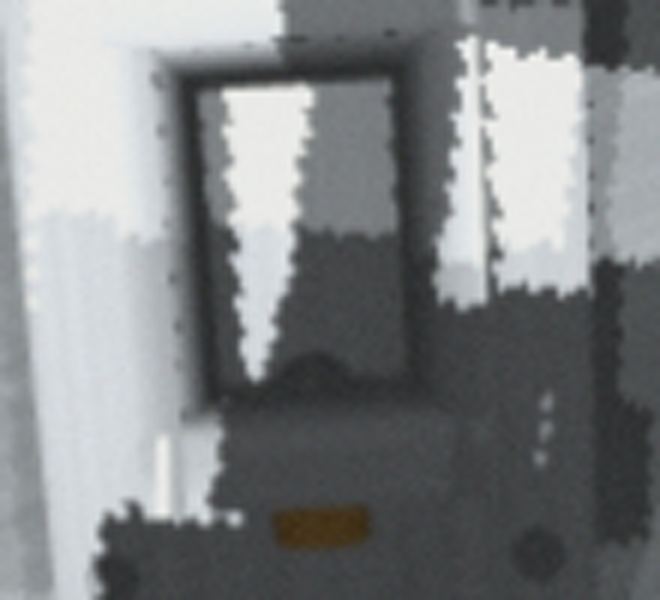

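The crop shows the well: floor rectangle with corners at about crop (197,85), (390,82), (408,385), (212,388); flare outer edge at left x≈165–190 and bottom y≈412; ball at (315,370); brass plug at (322,527). I'll cast these and check the sizes.

```bash
python3 - <<'E'
from h import *
v=np.load('pics/w2.npy'); s={'ee_pos':v[:3],'ee_rot':v[3:]}; c=cam('wrist',s)
R=Ro.from_euler('xyz',v[3:],degrees=True).as_matrix()
def q(n,p,z):
    p=(np.float64(p)+.5)/6-.5+[225,85]; w=cast(c,p,z); t=(w-v[:3])@R
    print(n,'tool',t[:,:2].round(1).tolist(),'mean world',w.mean(0).round(1),'tool mean',t.mean(0).round(2))
q('floor',[(197,85),(390,82),(408,385),(212,388)],58)
q('flare top',[(160,52),(423,45),(450,412),(190,415)],88)
q('plug',[(322,520)],88); q('ball',[(315,375)],68)
g=cv2.imread('pics/w2.png').max(2)
for y in (102,112,118,130,140): print(y,g[y,246:306])
for x in (262,268,285): print(x,g[86:106,x],g[140:160,x])
E
```

```text
floor tool [[88.2, -17.0], [88.6, 10.8], [45.4, 14.0], [44.9, -15.5]] mean world [ 492.  -209.4   58. ] tool mean [ 66.78  -1.92 131.21]
flare top tool [[90.3, -19.6], [91.1, 14.0], [44.6, 18.3], [44.1, -16.7]] mean world [ 491.6 -208.3   88. ] tool mean [ 67.53  -1.02 101.21]
plug tool [[29.9, 1.1]] mean world [ 527.2 -220.6   88. ] tool mean [ 29.92   1.08 101.2 ]
ball tool [[47.7, 0.0]] mean world [ 510.4 -214.8   68. ] tool mean [4.771e+01 4.000e-02 1.212e+02]
102 [228 224 217 214 206 186 154 124  91  67  50  59 109 130 132 135 152 219
 233 235 234 234 234 235 235 233 234 233 233 226 218 161 129 130 126 126
 128 130 129 124 128 129 124  96  65  52  55  59  73  85  92  96  97 105
 114 135 221 233 216 151]
112 [230 229 223 217 213 200 178 150 115  83  59  50  60 102 127 132 141 177
 225 234 234 235 234 234 234 233 234 230 174 133 126 128 132 127 126 128
 131 129 127 130 124 127 129 124 106  64  52  55  67  77  88  94  99 117
 189 226 230 232 231 182]
118 [232 230 228 223 215 210 194 163 130 103  75  56  56  87 120 135 132 141
 197 229 234 234 234 235 234 233 233 229 172 137 126 125
[... 402 characters left out ...]
139 124 110  86  62  53  47  66  73  71
  76 113 193 219 218 219 209 130  80  76  73  70  74  69  70  70  71  72
  69  75  72  68  73  66  68  69  70  67  57  50  47  53  56  60  62  64
  66  70  68  66  71  67]
262 [234 233 232 232 232 228 210 182 150 117  85  60  59 111 205 201 152 146
 147 163] [ 73  72  71  73  71  67  70  68  62  55  52  70  67  65  73  83 100 115
  97  79]
268 [233 232 232 231 230 225 199 170 137 104  74  54  72 150 229 234 234 235
 235 233] [218 220 218 218 212 180 185 168  97  58  53  48  53  63  68  70  72  76
  76  78]
285 [119 116 114 112 108  94  85  76  63  54  50  57  93 124 130 126 124 127
 127 128] [68 72 71 72 71 69 70 57 52 52 53 54 61 66 69 72 77 77 76 76]
```

```bash
python3 - <<'E'
from h import *
v=np.load('pics/w2.npy'); s={'ee_pos':v[:3],'ee_rot':v[3:]}; c=cam('wrist',s)
R=Ro.from_euler('xyz',v[3:],degrees=True).as_matrix()
g=cv2.imread('pics/w2.png').max(2).astype(float); P=[]
for x,y in ((233,66),(310.5,61),(314.7,177.2),(244.7,180.3)):
    x0,y0=int(x)-7,int(y)-7; p=cv2.GaussianBlur(g,(3,3),0)[y0:y0+15,x0:x0+15]
    print(p[::2,:].astype(int))
    w=np.clip(np.median(p)-12-p,0,None); w[np.hypot(*np.mgrid[-7:8,-7:8])>6]=0
    Y,X=np.mgrid[y0:y0+15,x0:x0+15]; P.append(((w*X).sum()/w.sum(),(w*Y).sum()/w.sum()))
a=(cast(c,P,60)-v[:3])@R; print(np.round(P,1),a.round(1),a.mean(0))
E
```

```text
[[215 214 216 219 218 215 211 206 200 200 208 214 214 214 214]
 [216 213 209 202 192 184 179 172 159 155 176 203 214 215 215]
 [215 206 192 179 173 171 171 172 171 170 175 192 210 215 215]
 [214 201 183 174 172 172 172 173 173 169 165 173 195 210 213]
 [216 207 191 179 173 172 172 173 172 167 164 177 200 212 214]
 [218 215 206 188 172 170 171 168 162 158 169 193 211 215 215]
 [219 218 215 211 205 201 195 185 187 197 206 213 217 216 215]
 [219 218 217 218 221 222 220 217 215 213 214 216 218 217 216]]
[[76 77 76 76 75 74 74 74 73 73 75 76 75 74 74]
 [76 76 75 74 70 66 62 61 61 62 64 68 73 75 74]
 [76 75 72 67 61 60 59 58 58 59 61 63 67 71 74]
 [76 75 70 62 58 59 60 60 59 60 60 61 64 69 72]
 [76 75 70 62 58 58 59 59 59 60 60 62 66 71 73]
 [76 75 73 69 63 58 57 57 58 60 63 69 73 74 74]
 [74 74 74 74 74 72 70 69 70 71 72 74 75 76 76]
 [75 75 74 74 75 75 76 76 76 75 74 75 75 75 74]]
[[67 66 67 68 68 69 70 70 69 68 68 69 70 71 71]
 [67 67 67 68 67 66 65 63 63 65 66 68 70 71 72]
 [68 68 67 65 61 56 52 52 53 55 59 64 68 70 70]
 [67 67 64 59 54 53 53 53 52 52 53 58 65 69 70]
 [67 67 65 60 55 5
[... 166 characters left out ...]
 72 73]]
[[218 217 216 199 150  98  74  71  71  70  69  70  72  72  72]
 [218 217 215 206 172 119  82  70  69  68  68  69  68  67  68]
 [216 215 204 178 141 100  70  61  63  64  65  65  66  67  69]
 [215 212 191 144  91  61  53  52  53  55  59  64  67  68  69]
 [214 209 191 161 116  76  56  53  52  52  54  60  65  66  68]
 [213 211 198 176 141  96  63  52  52  54  58  64  67  67  67]
 [212 212 206 180 135  89  63  57  59  62  66  67  67  66  67]
 [212 213 212 205 174 122  82  68  66  67  68  68  68  68  68]]
[[233.1  65.6]
 [309.1  61.4]
 [314.2 176.7]
 [244.8 181. ]] [[114.6 -36.8 129.2]
 [117.9  26.8 129.2]
 [ 20.2  34.1 129.2]
 [ 16.1 -29.8 129.2]] [ 67.2175523   -1.41173904 129.20683069]
```

The four posts, the floor and the flare agree: well centre at tool (67.2,-1.4), turned -4°. Relative to the held block's own apparent offset, the move is rz -0.068, then dx 65.9, dy 1.6.

```bash

python3 -m inch '[{"gripper":-1,"dx":0,"dy":0,"dz":0,"rx":0,"ry":0,"rz":-0.068},{"gripper":-1,"dx":16.5,"dy":0.4,"dz":0,"rx":0,"ry":0,"rz":0},{"gripper":-1,"dx":16.5,"dy":0.4,"dz":0,"rx":0,"ry":0,"rz":0},{"gripper":-1,"dx":16.5,"dy":0.4,"dz":0,"rx":0,"ry":0,"rz":0},{"gripper":-1,"dx":16.4,"dy":0.4,"dz":0,"rx":0,"ry":0,"rz":0},{"gripper":-1,"dx":0,"dy":0,"dz":20,"rx":0,"ry":0,"rz":0},{"gripper":-1,"dx":0,"dy":0,"dz":20,"rx":0,"ry":0,"rz":0},{"gripper":-1,"dx":0,"dy":0,"dz":11,"rx":0,"ry":0,"rz":0}]'
python3 -m inch '[{"gripper":-1,"dx":0,"dy":0,"dz":0,"rx":0,"ry":0,"rz":0},{"gripper":-1,"dx":0,"dy":0,"dz":0,"rx":0,"ry":0,"rz":0},{"gripper":-1,"dx":0,"dy":0,"dz":0,"rx":0,"ry":0,"rz":0},{"gripper":-1,"dx":0,"dy":0,"dz":0,"rx":0,"ry":0,"rz":0}]'
python3 - <<'E'
from h import *
s=bot.sense(); print(s['ee_pos'],s['ee_rot'],s['force'],s['ft_torque'])
t=bot.read_camera('side'); u=bot.read_camera('wrist'); r=lambda i,x,y,w,h:cv2.resize(i[y:y+h,x:x+w],(400,400),interpolation=cv2.INTER_CUBIC)
cv2.imwrite('pics/c3.png',np.hstack([r(t,270,130,100,100),r(u,180,60,200,200)]))
E
```

```text
time: 6.0
ee_pos: [492.0, -210.3, 136.7]
ee_rot: [180.0, -0.1, 161.6]
force: [-0.7, 1.0, -1.9]
gripper_width: 25.1
gripper_force: 46.4
time: 6.33
ee_pos: [493.2, -210.9, 139.3]
ee_rot: [-180.0, 0.1, 161.6]
force: [-0.7, -0.9, -1.4]
gripper_width: 25.1
gripper_force: 46.4
[ 493.1515875  -210.86003845  139.30801456] [-1.79987138e+02  9.10694431e-02  1.61579005e+02] [-0.66398495 -0.91708076 -1.38517026] [ 0.02054977 -0.04859426  0.0135224 ]
```

View pics/c3.png

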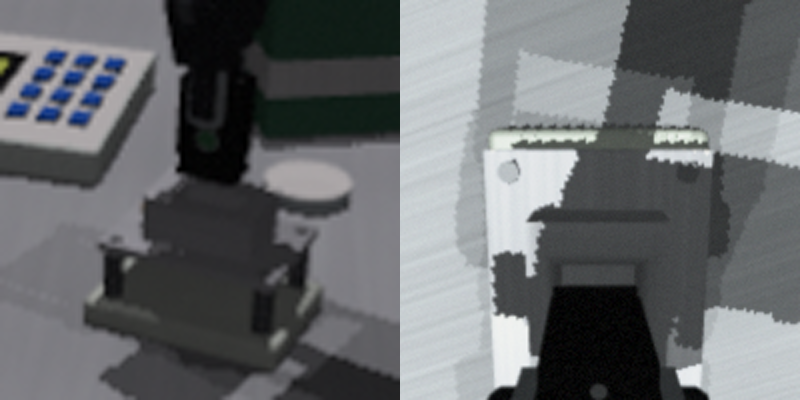

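The side view shows the foot over the nest. The wrist view shows the foot's lower edge from (550,285) to (638,285), with the well's mouth edge just beyond, (548..650,262), and the nest's far top edge at (530..667,219), square to each other. I'll check the offset.

```bash
python3 - <<'E'
from h import *
s={'ee_pos':np.array([493.15,-210.86,139.3]),'ee_rot':np.array([-179.99,.09,161.58])}; c=cam('wrist',s)
R=Ro.from_euler('xyz',s['ee_rot'],degrees=True).as_matrix()
def q(n,p,z):
    p=(np.float64(p)-[400,0]+.5)/2-.5+[180,60]; print(n,((cast(c,p,z)-s['ee_pos'])@R)[:,:2].round(1).tolist())
q('foot34x20',[(550,285),(638,285)],99); q('foot40x26',[(550,285),(638,285)],102)
q('mouth',[(548,262),(650,262)],88); q('nest top edge',[(530,221),(667,221)],88)
u=bot.read_camera('wrist'); g=u.max(2)
print(g[190:206,272:286:3].T); print(g[196,240:320]); print(g[175,235:325]); print(g[160:206,278])
E
```

```text
foot34x20 [[20.3, -13.7], [20.3, 14.1]]
foot40x26 [[21.1, -13.4], [21.1, 13.9]]
mouth [[25.2, -15.1], [25.2, 18.7]]
nest top edge [[38.8, -20.6], [38.9, 23.9]]
[[59 56 61 69 75 73 75 70 78 75 72 69 48 24  7 12]
 [57 54 65 70 75 74 75 74 76 77 77 75 48 24  7  7]
 [57 59 59 67 71 75 71 74 72 72 67 69 50 19 15 14]
 [59 57 59 69 73 68 73 70 75 70 70 69 45 26  8 10]
 [60 58 62 68 71 72 68 68 72 68 72 70 48 22 15  5]]
[ 73  72  97 192 212 212 205 173 107  75  74  72  71  69  63  64  57  54
  53  50  59  69  74  74  77  77  75  71  76  74  73  72  75  71  76  75
  74  77  71  74  72  73  70  75  68  70  74  75  76  71  73  74  70  74
  70  71  68  56  50  52  51  56  56  62  67  69  68  67  67  67  69  73
  72  77  69  76  70  69  76  72]
[227 224 224 224 223 225 228 230 233 233 230 220 212 212 175 139 102  79
  73  78  75  71  75  70  71  76  73  78  79  75  77  74  73  74  73  74
  74  77  74  75  79  77  74  71  74  75  76  78  75  74  77  76  74  80
  72  75  76  78  73  74  72  73  74  75  75  75  72  76  76  72  76  70
  72  74  72  70  69  72  76  72  72  74  73  76  72  74  73  74  75  71]
[76 74 74 75 69 63 56 57 59 53 56 71 74 74 78 71 72 73 75 76 73 73 72 70
 69 74 71 70 66 66 57 59 59 67 71 75 71 74 72 72 67 69 50 19 15 14]
```

```bash
python3 - <<'E'
from h import *
s=bot.sense(); c=cam('wrist',s); R=Ro.from_euler('xyz',s['ee_rot'],degrees=True).as_matrix()
u=bot.read_camera('wrist'); g=cv2.GaussianBlur(u.max(2),(1,3),0)
print('far face 168',g[168,235:325]); print('foot 208',g[208,245:310])
q=lambda x,y,z:(((cast(c,[(x,y)],z)-s['ee_pos'])@R)[0,:2]).round(2)
print('floor',q(260,196,58),q(297,196,58),'foot mid px277',q(277,203,102))
E
```

```text
far face 168 [227 225 226 226 228 228 228 226 213 177 118  72  56  55  56  54  55  56
  56  57  56  57  56  55  55  57  57  57  56  56  57  55  57  57  55  55
  54  55  58  54  55  57  58  57  54  58  57  55  56  56  57  55  57  55
  55  56  55  57  58  57  55  56  57  56  56  55  57  54  57  54  56  55
  56  54  57  56  58  60  66  72  75  75  75  75  75  77  76  78  76  75]
foot 208 [71 72 72 71 70 73 72 71 71 64 46 23 11  4  4  6  6  7  9  9  7  4 10  7
  8  8  5  3  3  6 10  6  7  4 10  6  9  4  5  3  9  6  5  8  5 10 10  5
  3 11  6  5  6 16 29 45 55 59 61 66 68 66 66 69 72]
floor [ 14.08 -12.89] [14.1  15.51] foot mid px277 [20.77  0.4 ]
```

```bash
python3 - <<'E'
from h import *
s=bot.sense(); c=cam('wrist',s); R=Ro.from_euler('xyz',s['ee_rot'],degrees=True).as_matrix()
q=lambda x,y,z:(((cast(c,[(x,y)],z)-s['ee_pos'])@R)[0,:2]).round(2)
print('nest',q(279,170.5,88)-[36,0],'far bottom',q(279,165,58)-[36,0],'wall84',q(278,189.5,84)-[21,0],'floor58',q(278.5,192.7,58)-[21,0],'foot',q(277,202.3,102)-[20,0],q(277,203,100)-[20,0])
print(q(277,202.3,102.3)-[20,0],s['ee_pos'])
E
```

```text
nest [2.76 1.63] far bottom [1.95 1.67] wall84 [4.22 0.98] floor58 [-4.27  1.31] foot [1.25 0.4 ] [0.25 0.39]
[1.34 0.4 ] [ 492.81149437 -210.711953    138.74869847]
```

```bash

python3 -m inch '[{"gripper":-1,"dx":1,"dy":1.2,"dz":0,"rx":0,"ry":0,"rz":0},{"gripper":-1,"dx":0,"dy":0,"dz":4,"rx":0,"ry":0,"rz":0},{"gripper":-1,"dx":0,"dy":0,"dz":4,"rx":0,"ry":0,"rz":0},{"gripper":-1,"dx":0,"dy":0,"dz":4,"rx":0,"ry":0,"rz":0},{"gripper":-1,"dx":0,"dy":0,"dz":3,"rx":0,"ry":0,"rz":0},{"gripper":-1,"dx":0,"dy":0,"dz":0,"rx":0,"ry":0,"rz":0},{"gripper":-1,"dx":0,"dy":0,"dz":0,"rx":0,"ry":0,"rz":0},{"gripper":-1,"dx":0,"dy":0,"dz":0,"rx":0,"ry":0,"rz":0}]'
python3 -m inch '[{"gripper":-1,"dx":0,"dy":0,"dz":2,"rx":0,"ry":0,"rz":0},{"gripper":-1,"dx":0,"dy":0,"dz":2,"rx":0,"ry":0,"rz":0},{"gripper":-1,"dx":0,"dy":0,"dz":0,"rx":0,"ry":0,"rz":0},{"gripper":-1,"dx":0,"dy":0,"dz":0,"rx":0,"ry":0,"rz":0},{"gripper":-1,"dx":0,"dy":0,"dz":0,"rx":0,"ry":0,"rz":0},{"gripper":-1,"dx":0,"dy":0,"dz":0,"rx":0,"ry":0,"rz":0}]'
```

```text
time: 7.2
ee_pos: [492.1, -209.2, 123.4]
ee_rot: [180.0, 0.0, 161.6]
force: [-0.1, 0.7, -1.2]
gripper_width: 25.1
gripper_force: 46.4
time: 7.7
ee_pos: [492.1, -209.2, 119.4]
ee_rot: [-180.0, 0.0, 161.6]
force: [0.1, -0.1, -0.9]
gripper_width: 25.4
gripper_force: 46.4
```

No lateral force, with the foot 9 mm into the mouth. I continue down to the ball.

```bash

python3 -m inch '[{"gripper":-1,"dx":0,"dy":0,"dz":2,"rx":0,"ry":0,"rz":0},{"gripper":-1,"dx":0,"dy":0,"dz":2,"rx":0,"ry":0,"rz":0},{"gripper":-1,"dx":0,"dy":0,"dz":0,"rx":0,"ry":0,"rz":0},{"gripper":-1,"dx":0,"dy":0,"dz":0,"rx":0,"ry":0,"rz":0},{"gripper":-1,"dx":0,"dy":0,"dz":0,"rx":0,"ry":0,"rz":0},{"gripper":-1,"dx":0,"dy":0,"dz":0,"rx":0,"ry":0,"rz":0}]'
python3 -m inch '[{"gripper":-1,"dx":0,"dy":0,"dz":2,"rx":0,"ry":0,"rz":0},{"gripper":-1,"dx":0,"dy":0,"dz":2,"rx":0,"ry":0,"rz":0},{"gripper":-1,"dx":0,"dy":0,"dz":0,"rx":0,"ry":0,"rz":0},{"gripper":-1,"dx":0,"dy":0,"dz":0,"rx":0,"ry":0,"rz":0},{"gripper":-1,"dx":0,"dy":0,"dz":0,"rx":0,"ry":0,"rz":0},{"gripper":-1,"dx":0,"dy":0,"dz":0,"rx":0,"ry":0,"rz":0}]'
python3 -m inch '[{"gripper":-1,"dx":0,"dy":0,"dz":2,"rx":0,"ry":0,"rz":0},{"gripper":-1,"dx":0,"dy":0,"dz":2,"rx":0,"ry":0,"rz":0},{"gripper":-1,"dx":0,"dy":0,"dz":0,"rx":0,"ry":0,"rz":0},{"gripper":-1,"dx":0,"dy":0,"dz":0,"rx":0,"ry":0,"rz":0},{"gripper":-1,"dx":0,"dy":0,"dz":0,"rx":0,"ry":0,"rz":0},{"gripper":-1,"dx":0,"dy":0,"dz":0,"rx":0,"ry":0,"rz":0}]'
```

```text
time: 8.2
ee_pos: [492.1, -209.2, 115.3]
ee_rot: [180.0, 0.0, 161.6]
force: [-0.3, 0.3, -1.8]
gripper_width: 25.4
gripper_force: 46.4
time: 8.7
ee_pos: [492.1, -209.2, 111.3]
ee_rot: [-180.0, 0.0, 161.6]
force: [-0.2, -0.4, -1.3]
gripper_width: 25.4
gripper_force: 46.4
time: 9.2
ee_pos: [491.8, -209.1, 107.3]
ee_rot: [180.0, -0.0, 161.6]
force: [-5.1, 2.4, 3.4]
gripper_width: 25.6
gripper_force: 47.1
```

Ball contact: baseline Fz is about -1.2, push now about 4.6 N. I go on in small steps.

```bash

python3 -m inch '[{"gripper":-1,"dx":0,"dy":0,"dz":1.5,"rx":0,"ry":0,"rz":0},{"gripper":-1,"dx":0,"dy":0,"dz":1.5,"rx":0,"ry":0,"rz":0},{"gripper":-1,"dx":0,"dy":0,"dz":0,"rx":0,"ry":0,"rz":0},{"gripper":-1,"dx":0,"dy":0,"dz":0,"rx":0,"ry":0,"rz":0},{"gripper":-1,"dx":0,"dy":0,"dz":0,"rx":0,"ry":0,"rz":0}]'
python3 -m inch '[{"gripper":-1,"dx":0,"dy":0,"dz":1.5,"rx":0,"ry":0,"rz":0},{"gripper":-1,"dx":0,"dy":0,"dz":1.5,"rx":0,"ry":0,"rz":0},{"gripper":-1,"dx":0,"dy":0,"dz":0,"rx":0,"ry":0,"rz":0},{"gripper":-1,"dx":0,"dy":0,"dz":0,"rx":0,"ry":0,"rz":0},{"gripper":-1,"dx":0,"dy":0,"dz":0,"rx":0,"ry":0,"rz":0}]'
```

```text
time: 9.62
ee_pos: [491.9, -209.1, 104.4]
ee_rot: [180.0, -0.0, 161.6]
force: [-5.9, 2.0, 5.5]
gripper_width: 25.1
gripper_force: 47.3
time: 10.03
ee_pos: [491.9, -209.1, 101.5]
ee_rot: [-180.0, -0.0, 161.6]
force: [-6.4, 2.9, 7.1]
gripper_width: 25.6
gripper_force: 47.5
```

```bash

python3 -m inch '[{"gripper":-1,"dx":0,"dy":0,"dz":1.5,"rx":0,"ry":0,"rz":0},{"gripper":-1,"dx":0,"dy":0,"dz":1.5,"rx":0,"ry":0,"rz":0},{"gripper":-1,"dx":0,"dy":0,"dz":0,"rx":0,"ry":0,"rz":0},{"gripper":-1,"dx":0,"dy":0,"dz":0,"rx":0,"ry":0,"rz":0},{"gripper":-1,"dx":0,"dy":0,"dz":0,"rx":0,"ry":0,"rz":0}]'
python3 -m inch '[{"gripper":-1,"dx":0,"dy":0,"dz":1.5,"rx":0,"ry":0,"rz":0},{"gripper":-1,"dx":0,"dy":0,"dz":1.5,"rx":0,"ry":0,"rz":0},{"gripper":-1,"dx":0,"dy":0,"dz":0,"rx":0,"ry":0,"rz":0},{"gripper":-1,"dx":0,"dy":0,"dz":0,"rx":0,"ry":0,"rz":0},{"gripper":-1,"dx":0,"dy":0,"dz":0,"rx":0,"ry":0,"rz":0}]'
```

```text
time: 10.45
ee_pos: [491.9, -209.1, 98.6]
ee_rot: [-180.0, -0.0, 161.6]
force: [-6.0, 3.4, 9.2]
gripper_width: 25.2
gripper_force: 47.7
time: 10.87
ee_pos: [491.9, -209.1, 95.7]
ee_rot: [-180.0, -0.0, 161.6]
force: [-7.0, 3.2, 10.1]
gripper_width: 25.2
gripper_force: 47.9
```

```bash

python3 -m inch '[{"gripper":-1,"dx":0,"dy":0,"dz":1,"rx":0,"ry":0,"rz":0},{"gripper":-1,"dx":0,"dy":0,"dz":1,"rx":0,"ry":0,"rz":0},{"gripper":-1,"dx":0,"dy":0,"dz":0,"rx":0,"ry":0,"rz":0},{"gripper":-1,"dx":0,"dy":0,"dz":0,"rx":0,"ry":0,"rz":0},{"gripper":-1,"dx":0,"dy":0,"dz":0,"rx":0,"ry":0,"rz":0}]'
python3 -m inch '[{"gripper":-1,"dx":0,"dy":0,"dz":1,"rx":0,"ry":0,"rz":0},{"gripper":-1,"dx":0,"dy":0,"dz":1,"rx":0,"ry":0,"rz":0},{"gripper":-1,"dx":0,"dy":0,"dz":0,"rx":0,"ry":0,"rz":0},{"gripper":-1,"dx":0,"dy":0,"dz":0,"rx":0,"ry":0,"rz":0},{"gripper":-1,"dx":0,"dy":0,"dz":0,"rx":0,"ry":0,"rz":0}]'
```

```text
time: 11.28
ee_pos: [491.9, -209.2, 93.8]
ee_rot: [-180.0, -0.0, 161.6]
force: [-6.5, 2.7, 11.3]
gripper_width: 25.3
gripper_force: 48.0
time: 11.7
ee_pos: [491.7, -209.1, 91.4]
ee_rot: [180.0, -0.1, 161.6]
force: [-7.0, 2.5, 6.2]
gripper_width: 25.3
gripper_force: 47.3
```

The force dropped from 12.5 to 7.4 N of push; the ball is giving way. I keep pushing until it rises again.

```bash

python3 -m inch '[{"gripper":-1,"dx":0,"dy":0,"dz":1,"rx":0,"ry":0,"rz":0},{"gripper":-1,"dx":0,"dy":0,"dz":1,"rx":0,"ry":0,"rz":0},{"gripper":-1,"dx":0,"dy":0,"dz":0,"rx":0,"ry":0,"rz":0},{"gripper":-1,"dx":0,"dy":0,"dz":0,"rx":0,"ry":0,"rz":0},{"gripper":-1,"dx":0,"dy":0,"dz":0,"rx":0,"ry":0,"rz":0}]'
python3 -m inch '[{"gripper":-1,"dx":0,"dy":0,"dz":1,"rx":0,"ry":0,"rz":0},{"gripper":-1,"dx":0,"dy":0,"dz":1,"rx":0,"ry":0,"rz":0},{"gripper":-1,"dx":0,"dy":0,"dz":0,"rx":0,"ry":0,"rz":0},{"gripper":-1,"dx":0,"dy":0,"dz":0,"rx":0,"ry":0,"rz":0},{"gripper":-1,"dx":0,"dy":0,"dz":0,"rx":0,"ry":0,"rz":0}]'
```

```text
time: 12.12
ee_pos: [491.7, -209.1, 89.5]
ee_rot: [180.0, -0.1, 161.6]
force: [-7.6, 1.6, 6.7]
gripper_width: 25.0
gripper_force: 47.4
time: 12.53
ee_pos: [491.8, -209.1, 87.5]
ee_rot: [-180.0, -0.0, 161.6]
force: [-7.6, 2.5, 7.9]
gripper_width: 25.1
gripper_force: 47.5
```

```bash

python3 -m inch '[{"gripper":-1,"dx":0,"dy":0,"dz":1.5,"rx":0,"ry":0,"rz":0},{"gripper":-1,"dx":0,"dy":0,"dz":1.5,"rx":0,"ry":0,"rz":0},{"gripper":-1,"dx":0,"dy":0,"dz":0,"rx":0,"ry":0,"rz":0},{"gripper":-1,"dx":0,"dy":0,"dz":0,"rx":0,"ry":0,"rz":0},{"gripper":-1,"dx":0,"dy":0,"dz":0,"rx":0,"ry":0,"rz":0}]'
python3 -m inch '[{"gripper":-1,"dx":0,"dy":0,"dz":1.5,"rx":0,"ry":0,"rz":0},{"gripper":-1,"dx":0,"dy":0,"dz":1.5,"rx":0,"ry":0,"rz":0},{"gripper":-1,"dx":0,"dy":0,"dz":0,"rx":0,"ry":0,"rz":0},{"gripper":-1,"dx":0,"dy":0,"dz":0,"rx":0,"ry":0,"rz":0},{"gripper":-1,"dx":0,"dy":0,"dz":0,"rx":0,"ry":0,"rz":0}]'
python3 -m inch '[{"gripper":-1,"dx":0,"dy":0,"dz":1.5,"rx":0,"ry":0,"rz":0},{"gripper":-1,"dx":0,"dy":0,"dz":0,"rx":0,"ry":0,"rz":0},{"gripper":-1,"dx":0,"dy":0,"dz":0,"rx":0,"ry":0,"rz":0},{"gripper":-1,"dx":0,"dy":0,"dz":0,"rx":0,"ry":0,"rz":0}]'
```

```text
time: 12.95
ee_pos: [491.8, -209.1, 84.7]
ee_rot: [-180.0, -0.0, 161.6]
force: [-7.6, 2.4, 9.9]
gripper_width: 25.1
gripper_force: 47.6
time: 13.37
ee_pos: [491.8, -209.1, 81.8]
ee_rot: [-180.0, -0.0, 161.6]
force: [-7.9, 2.3, 11.0]
gripper_width: 25.1
gripper_force: 47.8
time: 13.7
ee_pos: [491.8, -209.2, 80.3]
ee_rot: [-180.0, -0.0, 161.6]
force: [-8.9, 3.4, 11.9]
gripper_width: 24.8
gripper_force: 47.9
```

Rise matches the nest spring with the block about home (push 13 N at a sink of about 18 mm). I push a touch further, then ease back up to the resting height (TCP ≈ 98).

```bash

python3 -m inch '[{"gripper":-1,"dx":0,"dy":0,"dz":1.5,"rx":0,"ry":0,"rz":0},{"gripper":-1,"dx":0,"dy":0,"dz":1,"rx":0,"ry":0,"rz":0},{"gripper":-1,"dx":0,"dy":0,"dz":0,"rx":0,"ry":0,"rz":0},{"gripper":-1,"dx":0,"dy":0,"dz":0,"rx":0,"ry":0,"rz":0},{"gripper":-1,"dx":0,"dy":0,"dz":0,"rx":0,"ry":0,"rz":0}]'
python3 -m inch '[{"gripper":-1,"dx":0,"dy":0,"dz":-2.5,"rx":0,"ry":0,"rz":0},{"gripper":-1,"dx":0,"dy":0,"dz":-2.5,"rx":0,"ry":0,"rz":0},{"gripper":-1,"dx":0,"dy":0,"dz":-2.5,"rx":0,"ry":0,"rz":0},{"gripper":-1,"dx":0,"dy":0,"dz":-2.5,"rx":0,"ry":0,"rz":0},{"gripper":-1,"dx":0,"dy":0,"dz":-2.5,"rx":0,"ry":0,"rz":0},{"gripper":-1,"dx":0,"dy":0,"dz":0,"rx":0,"ry":0,"rz":0},{"gripper":-1,"dx":0,"dy":0,"dz":0,"rx":0,"ry":0,"rz":0},{"gripper":-1,"dx":0,"dy":0,"dz":0,"rx":0,"ry":0,"rz":0}]'
python3 -m inch '[{"gripper":-1,"dx":0,"dy":0,"dz":-2,"rx":0,"ry":0,"rz":0},{"gripper":-1,"dx":0,"dy":0,"dz":-1.5,"rx":0,"ry":0,"rz":0},{"gripper":-1,"dx":0,"dy":0,"dz":0,"rx":0,"ry":0,"rz":0},{"gripper":-1,"dx":0,"dy":0,"dz":0,"rx":0,"ry":0,"rz":0},{"gripper":-1,"dx":0,"dy":0,"dz":0,"rx":0,"ry":0,"rz":0},{"gripper":-1,"dx":0,"dy":0,"dz":0,"rx":0,"ry":0,"rz":0}]'
```

```text
time: 14.12
ee_pos: [491.8, -209.2, 77.9]
ee_rot: [-180.0, -0.0, 161.6]
force: [-9.4, 2.7, 12.9]
gripper_width: 25.0
gripper_force: 48.1
time: 14.78
ee_pos: [491.8, -209.1, 90.0]
ee_rot: [180.0, -0.0, 161.6]
force: [-7.0, 1.4, 7.6]
gripper_width: 25.2
gripper_force: 47.3
time: 15.28
ee_pos: [491.7, -209.1, 93.3]
ee_rot: [180.0, -0.1, 161.6]
force: [-5.5, 2.1, 4.9]
gripper_width: 25.1
gripper_force: 47.1
```

```bash

python3 -m inch '[{"gripper":-1,"dx":0,"dy":0,"dz":-1.5,"rx":0,"ry":0,"rz":0},{"gripper":-1,"dx":0,"dy":0,"dz":-1.5,"rx":0,"ry":0,"rz":0},{"gripper":-1,"dx":0,"dy":0,"dz":0,"rx":0,"ry":0,"rz":0},{"gripper":-1,"dx":0,"dy":0,"dz":0,"rx":0,"ry":0,"rz":0},{"gripper":-1,"dx":0,"dy":0,"dz":0,"rx":0,"ry":0,"rz":0}]'
python3 -m inch '[{"gripper":-1,"dx":0,"dy":0,"dz":-1,"rx":0,"ry":0,"rz":0},{"gripper":-1,"dx":0,"dy":0,"dz":0,"rx":0,"ry":0,"rz":0},{"gripper":-1,"dx":0,"dy":0,"dz":0,"rx":0,"ry":0,"rz":0},{"gripper":-1,"dx":0,"dy":0,"dz":0,"rx":0,"ry":0,"rz":0}]'
```

```text
time: 15.7
ee_pos: [491.7, -209.1, 96.2]
ee_rot: [180.0, -0.1, 161.6]
force: [-5.4, 1.2, 3.1]
gripper_width: 25.4
gripper_force: 46.9
time: 16.03
ee_pos: [491.7, -209.1, 97.2]
ee_rot: [180.0, -0.1, 161.6]
force: [-5.7, 2.2, 3.1]
gripper_width: 25.2
gripper_force: 46.9
```

```bash

python3 -m inch '[{"gripper":1,"dx":0,"dy":0,"dz":0,"rx":0,"ry":0,"rz":0},{"gripper":1,"dx":0,"dy":0,"dz":0,"rx":0,"ry":0,"rz":0},{"gripper":1,"dx":0,"dy":0,"dz":0,"rx":0,"ry":0,"rz":0},{"gripper":1,"dx":0,"dy":0,"dz":0,"rx":0,"ry":0,"rz":0},{"gripper":1,"dx":0,"dy":0,"dz":0,"rx":0,"ry":0,"rz":0},{"gripper":1,"dx":0,"dy":0,"dz":0,"rx":0,"ry":0,"rz":0},{"gripper":1,"dx":0,"dy":0,"dz":0,"rx":0,"ry":0,"rz":0},{"gripper":1,"dx":0,"dy":0,"dz":0,"rx":0,"ry":0,"rz":0}]'
python3 -m inch '[{"gripper":1,"dx":0,"dy":0,"dz":-10,"rx":0,"ry":0,"rz":0},{"gripper":1,"dx":0,"dy":0,"dz":-25,"rx":0,"ry":0,"rz":0},{"gripper":1,"dx":0,"dy":0,"dz":-25,"rx":0,"ry":0,"rz":0},{"gripper":1,"dx":0,"dy":0,"dz":-25,"rx":0,"ry":0,"rz":0},{"gripper":1,"dx":0,"dy":0,"dz":-10,"rx":0,"ry":0,"rz":0},{"gripper":1,"dx":0,"dy":0,"dz":0,"rx":0,"ry":0,"rz":0},{"gripper":1,"dx":0,"dy":0,"dz":0,"rx":0,"ry":0,"rz":0},{"gripper":1,"dx":0,"dy":0,"dz":0,"rx":0,"ry":0,"rz":0}]'
python3 - <<'E'
from h import *
s=bot.sense(); u=bot.read_camera('wrist'); t=bot.read_camera('side'); c=cam('wrist',s); cs=cam('side')
r=lambda i,x,y,w,h:cv2.resize(i[y:y+h,x:x+w],(400,400),interpolation=cv2.INTER_CUBIC)
cv2.imwrite('pics/c4.png',np.hstack([r(t,270,130,100,100),r(u,180,60,200,200)])); print(s['ee_pos'],s['force'])
n=[492,-209]; print('side expected top centre, rim',(proj(cs,[n+[124],n+[88]])-[270,130])*4,'wrist',(proj(c,[n+[124],n+[88]])-[180,60])*2+[400,0])
E
```

```text
time: 16.7
ee_pos: [492.1, -209.2, 97.3]
ee_rot: [180.0, 0.0, 161.6]
force: [0.3, 0.1, 0.6]
gripper_width: 85.5
gripper_force: 0.0
time: 17.37
ee_pos: [491.6, -208.9, 190.8]
ee_rot: [180.0, -0.1, 161.6]
force: [0.7, 0.6, 0.0]
gripper_width: 85.6
gripper_force: 0.0
[ 491.55120934 -208.94032738  190.84589098] [0.74506093 0.55520555 0.04809556]
side expected top centre, rim [[212.84394602 138.43724927]
 [209.01161111 191.20000959]] wrist [[593.58186584 320.04946854]
 [594.05551647 292.91646266]]
```

View pics/c4.png

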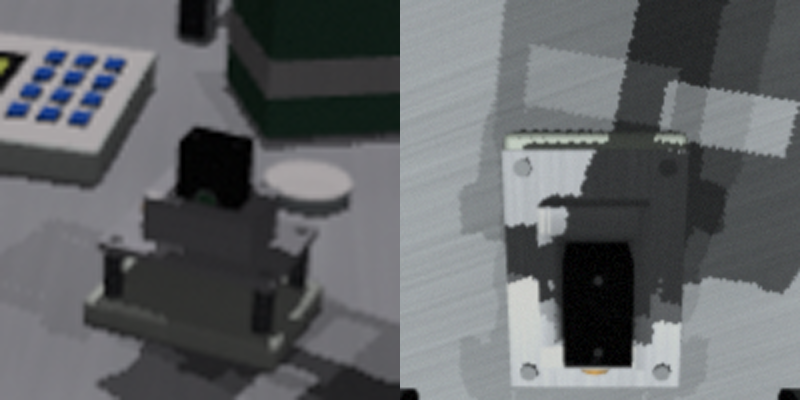

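The side view shows the block upright in the nest with its window just peeking over the rim at (205,197). The wrist view shows it square and centred, with the brass plug just beyond at (594,372). To be certain it is home, I feel the top with shut fingers: contact at z≈124 means home.

```bash

python3 -m inch '[{"gripper":-1,"dx":0,"dy":0,"dz":0,"rx":0,"ry":0,"rz":0},{"gripper":-1,"dx":0,"dy":0,"dz":0,"rx":0,"ry":0,"rz":0},{"gripper":-1,"dx":0,"dy":0,"dz":0,"rx":0,"ry":0,"rz":0},{"gripper":-1,"dx":0,"dy":0,"dz":0,"rx":0,"ry":0,"rz":0},{"gripper":-1,"dx":0,"dy":0,"dz":0,"rx":0,"ry":0,"rz":0},{"gripper":-1,"dx":0,"dy":0,"dz":0,"rx":0,"ry":0,"rz":0},{"gripper":-1,"dx":0,"dy":0,"dz":0,"rx":0,"ry":0,"rz":0},{"gripper":-1,"dx":0,"dy":0,"dz":0,"rx":0,"ry":0,"rz":0}]' 20
python3 -m inch '[{"gripper":-1,"dx":0,"dy":0,"dz":20,"rx":0,"ry":0,"rz":0},{"gripper":-1,"dx":0,"dy":0,"dz":20,"rx":0,"ry":0,"rz":0},{"gripper":-1,"dx":0,"dy":0,"dz":15,"rx":0,"ry":0,"rz":0},{"gripper":-1,"dx":0,"dy":0,"dz":4,"rx":0,"ry":0,"rz":0},{"gripper":-1,"dx":0,"dy":0,"dz":0,"rx":0,"ry":0,"rz":0},{"gripper":-1,"dx":0,"dy":0,"dz":0,"rx":0,"ry":0,"rz":0},{"gripper":-1,"dx":0,"dy":0,"dz":0,"rx":0,"ry":0,"rz":0},{"gripper":-1,"dx":0,"dy":0,"dz":0,"rx":0,"ry":0,"rz":0}]'
```

```text
time: 18.13
ee_pos: [492.1, -209.2, 192.3]
ee_rot: [180.0, 0.0, 161.6]
force: [0.1, 0.7, -0.6]
gripper_width: 0.1
gripper_force: 0.0
time: 18.8
ee_pos: [492.5, -209.4, 134.3]
ee_rot: [-180.0, 0.1, 161.6]
force: [0.6, -0.4, 0.2]
gripper_width: 0.2
gripper_force: 0.0
```

```bash

for k in 1; do :; done
python3 -m inch '[{"gripper":-1,"dx":0,"dy":0,"dz":2,"rx":0,"ry":0,"rz":0},{"gripper":-1,"dx":0,"dy":0,"dz":0,"rx":0,"ry":0,"rz":0},{"gripper":-1,"dx":0,"dy":0,"dz":0,"rx":0,"ry":0,"rz":0},{"gripper":-1,"dx":0,"dy":0,"dz":0,"rx":0,"ry":0,"rz":0}]'
python3 -m inch '[{"gripper":-1,"dx":0,"dy":0,"dz":2,"rx":0,"ry":0,"rz":0},{"gripper":-1,"dx":0,"dy":0,"dz":0,"rx":0,"ry":0,"rz":0},{"gripper":-1,"dx":0,"dy":0,"dz":0,"rx":0,"ry":0,"rz":0},{"gripper":-1,"dx":0,"dy":0,"dz":0,"rx":0,"ry":0,"rz":0}]'
python3 -m inch '[{"gripper":-1,"dx":0,"dy":0,"dz":2,"rx":0,"ry":0,"rz":0},{"gripper":-1,"dx":0,"dy":0,"dz":0,"rx":0,"ry":0,"rz":0},{"gripper":-1,"dx":0,"dy":0,"dz":0,"rx":0,"ry":0,"rz":0},{"gripper":-1,"dx":0,"dy":0,"dz":0,"rx":0,"ry":0,"rz":0}]'
```

```text
time: 19.13
ee_pos: [492.1, -209.2, 131.4]
ee_rot: [-180.0, 0.0, 161.6]
force: [-0.2, -0.7, -0.2]
gripper_width: 0.2
gripper_force: 0.0
time: 19.47
ee_pos: [492.1, -209.2, 129.2]
ee_rot: [180.0, -0.0, 161.6]
force: [0.1, 0.1, 0.5]
gripper_width: -0.0
gripper_force: 0.0
time: 19.8
ee_pos: [492.1, -209.2, 127.3]
ee_rot: [180.0, -0.0, 161.6]
force: [0.3, -0.2, 0.1]
gripper_width: -0.1
gripper_force: 0.0
```

```bash

python3 -m inch '[{"gripper":-1,"dx":0,"dy":0,"dz":1.3,"rx":0,"ry":0,"rz":0},{"gripper":-1,"dx":0,"dy":0,"dz":0,"rx":0,"ry":0,"rz":0},{"gripper":-1,"dx":0,"dy":0,"dz":0,"rx":0,"ry":0,"rz":0},{"gripper":-1,"dx":0,"dy":0,"dz":0,"rx":0,"ry":0,"rz":0}]' | grep -E 'ee_pos|force: \['
python3 -m inch '[{"gripper":-1,"dx":0,"dy":0,"dz":1,"rx":0,"ry":0,"rz":0},{"gripper":-1,"dx":0,"dy":0,"dz":0,"rx":0,"ry":0,"rz":0},{"gripper":-1,"dx":0,"dy":0,"dz":0,"rx":0,"ry":0,"rz":0},{"gripper":-1,"dx":0,"dy":0,"dz":0,"rx":0,"ry":0,"rz":0}]' | grep -E 'ee_pos|force: \['
python3 -m inch '[{"gripper":-1,"dx":0,"dy":0,"dz":1,"rx":0,"ry":0,"rz":0},{"gripper":-1,"dx":0,"dy":0,"dz":0,"rx":0,"ry":0,"rz":0},{"gripper":-1,"dx":0,"dy":0,"dz":0,"rx":0,"ry":0,"rz":0},{"gripper":-1,"dx":0,"dy":0,"dz":0,"rx":0,"ry":0,"rz":0}]' | grep -E 'ee_pos|force: \['
python3 -m inch '[{"gripper":-1,"dx":0,"dy":0,"dz":1,"rx":0,"ry":0,"rz":0},{"gripper":-1,"dx":0,"dy":0,"dz":0,"rx":0,"ry":0,"rz":0},{"gripper":-1,"dx":0,"dy":0,"dz":0,"rx":0,"ry":0,"rz":0},{"gripper":-1,"dx":0,"dy":0,"dz":0,"rx":0,"ry":0,"rz":0}]' | grep -E 'ee_pos|force: \['
```

```text
ee_pos: [492.1, -209.2, 126.0]
force: [-0.3, -0.3, -0.1]
ee_pos: [492.1, -209.2, 125.0]
force: [-0.1, -0.4, 0.4]
ee_pos: [492.1, -209.3, 124.2]
force: [-1.0, 0.2, 2.7]
ee_pos: [492.1, -209.2, 123.1]
force: [-0.7, -1.4, 3.0]
```

Contact at z≈124.2, against 124.0 expected, so the block is home. I retreat and hand in.

```bash

python3 -m inch '[{"gripper":-1,"dx":0,"dy":0,"dz":-5,"rx":0,"ry":0,"rz":0},{"gripper":-1,"dx":0,"dy":0,"dz":-20,"rx":0,"ry":0,"rz":0},{"gripper":-1,"dx":0,"dy":0,"dz":-25,"rx":0,"ry":0,"rz":0},{"gripper":-1,"dx":0,"dy":0,"dz":-10,"rx":0,"ry":0,"rz":0},{"gripper":-1,"dx":0,"dy":0,"dz":0,"rx":0,"ry":0,"rz":0},{"gripper":-1,"dx":0,"dy":0,"dz":0,"rx":0,"ry":0,"rz":0},{"gripper":-1,"dx":0,"dy":0,"dz":0,"rx":0,"ry":0,"rz":0},{"gripper":-1,"dx":0,"dy":0,"dz":0,"rx":0,"ry":0,"rz":0}]'
python3 -c "from plant import bot; print(bot.hand_in())"
```

```text
time: 21.8
ee_pos: [491.6, -208.9, 181.6]
ee_rot: [180.0, -0.1, 161.6]
force: [-0.3, 0.9, 0.2]
gripper_width: 0.2
gripper_force: 0.0
the job is handed in; nothing more can be done
None
```

The filter block is clicked fully home in the dock (top felt at z ≈ 124.2 mm against 124.0 expected) and let go, and the job was handed in at about 22 s; no verdict came back.

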